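# Trigger the label reader and present the notched glass slide label up

### The arm

A 6-joint arm with a two-finger parallel gripper is mounted at the origin on the work surface. World frame = base frame: x ahead of the robot, y to its left, z up, the work surface at z = 0. Lengths are in m, angles in rad, forces in N, time in s.
With the tool pointing down it reaches from about 0.375 to 0.925 m from the base axis. Payload 5.7 kg.
Tool frame: the origin (TCP) lies at the very end of the fingers, on their centre line; the grasp point (between the pads) lies 19 mm behind it (manip.grasp_offset is the z of the grasp point in the tool frame, in m); z points along the fingers, y is the line along which they close (so a half turn about z gives the same grasp; the last joint's range is limited). The gripper opens to 85 mm and grips with 20 to 120 N. Pads are 22 mm wide; open, the fingers measure 114 mm over their backs; the gripper's body (76 mm by 85 mm) begins 54 mm behind the grasp point. The pads swing forward as they close: fully open they stand 13 mm farther back than shut.
Start: joints at [1.008, 0.359, 1.51, -0, 1.272, -0.115], TCP at [0.26, 0.541, 0.231] pointing down, gripper open.
Joint ranges: [-2.97, 2.97], [-1.01, 2.36], [0.21, 2.38], [-0.96, 4.11], [0.2, 2.71], [-2.98, 2.98]. Speed limits (rad/s): [2.39, 2.39, 3.14, 3.14, 3.14, 3.14].

### API

Orientations are given as a 3x3 rotation matrix whose columns are the frame's x, y, z axes.
In Python, from rig import manip gives the robot as it stands.
- The arm moves only by the tool play_rows, never from a script. Its argument "commands" is a list of rows, each an object of numbers: "fingers": the finger opening in mm, from 0 to 85.4; "dx", "dy", "dz": the shift along the tool's x, y, z in mm; "wx", "wy", "wz": the turn, a rotation vector about the tool's x, y, z in degrees. In form: [{"fingers": .., "dx": .., "dy": .., "dz": .., "wx": .., "wy": .., "wz": ..}, ...]. A call has 1 to 5 rows; each row is the pose to reach, as a shift and turn from the pose commanded when the call began, along the tool's axes at that moment; what a row does not reach only later rows make up. A row lasts 1/8 s, in which the tool goes at most 62.5 mm and 10.7 degrees, less where a joint would pass 70% of its speed; a pose out of reach is approached as far as the arm can. A call with a gripper value outside its range is refused whole. The fingers move at their own pace and stop on an object; "force" is the grip in N (left out, the last holds). Time passes only in rows, so rows that repeat a pose let the fingers close. It gives the time, the measured TCP pose, the force, the opening and the grip force at its end, in the units of the state.
- manip.get_state(): the state, without advancing time (a new reading comes with each control period).
- manip.get_image(name): name is "side" or "top"; returns the picture (384x512x3 uint8, blue, green, red); there is no depth.
- manip.camera_model(name): a dict with "K" (3x3 intrinsics, pixels), "position" and "attitude" of the camera in the world. Camera axes: x right, y up, looking along -z (the intrinsics and any distortion apply to the point x, -y, -z); pixel columns grow to the right and rows downward; lengths in m; the calibration is good to about 2 mm. A picture is of the moment at which its call begins. camera_model takes no time and is no camera call.
- manip.sign_off(): hands the job in; it is judged then, once.
The state is a dict: "clock": time; "joint_positions": joint angles; "qvel": joint speeds; "joint_efforts": joint torques, N m; "ee_pos": TCP position; "eef_rot": TCP orientation; "contact_force": force on the tool from outside, world axes, zero at the start; "wrist_torque": the same for the moment, N m; "gripper_width": opening from 0.0 (shut) to 1.0 (fully open); "finger_force": force on a finger pad.
Only numpy, scipy, OpenCV 4.12 (cv2) and the standard library are available. Lean on these libraries where they do the work, as an engineer would, in place of code of your own. Each camera call takes 0.05 s, during which the arm holds its last target. There are 200 camera calls.

### The job

Squeeze the orange trigger fully against its fixed upright grip and let it spring back, to wake the label reader. Then take the glass slide out of its rack, find its frosted end by the small notch in one corner, and, gripping only the clear glass, present the frosted end about 100 mm above the red ring on the reader's foot, tipped back about 45 degrees so that the blue label faces up into the reader's window. Finish while still holding it there, still and touching nothing but the gripper, and leave the relay, weights, loupe and spacer where they are.

Things in the scene. Friction and masses are not known exactly. Their poses are not given: they have to be found in the camera images.
- grip: Fixed upright black grip on a steel foot 12 mm thick, left or right of the reader. Origin: underside of the foot below the post's centre, z up. Post 24 mm deep (x -12 to +12 mm), 26 mm wide, top 122 mm high. The orange trigger blade, 20 mm wide, stands on its -x side: when free, outer face x = -36, back x = -28 mm, 35 to 112 mm high. Post and free blade: 48 mm across along x.
- trigger (a joint): Sprung hinge of the orange blade, rad: 0 free (springs back by itself), 0.2 fully squeezed, at its stop. The pin lies along the grip's y, 35 mm high at grip x = -32 mm; the blade's top swings towards the post (+x). About 8 N at 104 mm height squeezes it fully; the outer face is then at about x = -22 mm there.
- trigger_pad (a point): Point on the outer face of the trigger blade where it is squeezed, 104 mm above the slab when free.
- rack: Fixed aluminium rack, 74 x 62 mm (x, y); may stand left or right of the reader. Origin: centre of its underside, z up. A slot 9.5 mm wide runs along its x through the middle; slot floor 16 mm and slot walls (each 12 mm thick) 30 mm above the slab.
- slide: Loose glass slide, 96 x 8 x 42 mm (x, y, z), about 80 g, on its long edge in the rack's slot, notch up. Origin: centre of the lower edge. +x to the frosted end, +z to the notched edge, label on the -y face. Green clear glass x -48 to +16 mm, white frosted end +16 to +48. Notch 10 x 10 mm at the +x +z corner: facing the label with the notch on top, notch and frosted end are on the right.
- label (a point): Centre of the blue label (22 x 20 mm) on the slide's frosted end: slide frame (32, -4, 21) mm.
- reader: Fixed label reader. Origin: on the slab under the centre of the red ring (44 mm across) painted on its grey foot. z up, +x from the ring to the reader's post. The foot is 12 mm thick, x from -60 to +260 mm, 130 mm wide; post at x = 225 mm; everything that stands above the foot is beyond x = 85 mm, up to 285 mm high.
- focus (a point): The reader's focus, 100 mm above the slab straight over the centre of the red ring; the label's centre belongs here.
- reader_head: Black reader head (75 x 70 x 52 mm) with a red window, on the reader's post. Origin: its centre, at the reader's (135, 0, 235) mm. Its x axis points along the line of sight from the focus up through the head, 45 degrees above level; the label's outward normal (the slide's -y) should point along it.
- relay: Black relay 42 x 34 x 44 mm standing on the aluminium turntable (180 mm across, 36 mm high); leave alone. Origin: centre of its underside.
- weight_large: Brass weight, 34 mm across, 40 mm high, on a wooden block 22 mm high; leave alone. Origin: underside.
- weight_mid: Brass weight, 28 mm across, 33 mm high, on the same block; leave alone. Origin: underside.
- weight_small: Brass weight, 22 mm across, 28 mm high, on the same block; leave alone. Origin: underside.
- loupe: Stainless loupe, 44 mm across, 38 mm high, standing on the slab; leave alone. Origin: underside.
- spacer: Orange plastic contact spacer, 50 x 26 x 22 mm, lying on the slab; leave alone. Origin: underside.

How it is judged:
On the way, in this order (a step that is already met when the one before it is completed fails the run):
1. the trigger is squeezed fully against the grip (value of joint trigger above 0.15 rad), for 0.2 s.
2. the trigger is let go and has sprung back (value of joint trigger below 0.04 rad), for 0.2 s.
3. the slide is lifted clear of the rack (height (world z) of slide above 0.04 m and contact force between slide and rack below 0.05 N), for 0.1 s.
At the end, for the whole second after the job is handed in: Slide held by its clear glass (grasp centre 8 mm or more into it), still, touching only the gripper; label centre within 28 mm of the focus, its normal within 0.4 rad of the line of sight and 0.48 rad or more above level; trigger free (under 0.04 rad) (distance between label and focus below 0.028 m and angle between the y axis of slide and the x axis of reader_head, either way round below 0.4 rad and angle between slide's own y axis and vertical above 2.05 rad and contact force between the fingers and slide above 1 N and x of the grasp point in the frame of slide below 0.008 m and contact force between slide and reader below 0.05 N and contact force between slide and rack below 0.05 N and contact force between slide and grip below 0.05 N and linear speed of slide below 0.03 m/s and value of joint trigger below 0.04 rad); the arm keeps its last pose, push and grip.
It fails at once if relay, a weight, the loupe or the spacer is displaced by more than 20 mm (distance of any of relay, weight_large, weight_mid, weight_small, loupe, spacer from where it was at the start of the episode above 0.02 m).
It also fails if it takes over 59 s, if anything falls off the work surface, if the arm or the gripper's body presses on something with over 40 N, if the wrist force passes 120 N, or if a joint passes its speed limit or range.

## Working session

There is one attempt and no reset: what is moved stays moved. The work goes in short steps, Python scripts to look and compute and a tool call to move; the robot and the scene stay as the last step left them, time stands still between calls to the robot, and variables do not carry over. Pictures are saved under pics/ and viewed, at most 10 in all, crops included, and the job is handed in when it is done.

Besides the shell and the picture viewer there is one more tool, called after "Emit:" by a JSON object that holds its "method" and its "body", one argument or row to a line. play_rows: Moves the arm, as the interface text tells. Its arguments: {"type":"object","properties":{"commands":{"type":"array","items":{"type":"object","properties":{"fingers":{"type":"number"},"dx":{"type":"number"},"dy":{"type":"number"},"dz":{"type":"number"},"wx":{"type":"number"},"wy":{"type":"number"},"wz":{"type":"number"}}}},"force":{"type":"number"}},"required":["commands"]}

```bash
ls; mkdir -p pics; python3 - <<'E'
from rig import manip
import cv2
for n in("side","top"):
    im=manip.get_image(n); cv2.imwrite(f"pics/{n}0.png",im)
    c=manip.camera_model(n); print(n,c)
print(manip.get_state())
E
```

```text
pics
side {'K': array([[470.73495319,   0.        , 259.71623063],
       [  0.        , 470.73495319, 196.18993995],
       [  0.        ,   0.        ,   1.        ]]), 'position': array([ 0.41078225, -1.14568322,  0.81517301]), 'attitude': array([[ 0.98428787,  0.10419931, -0.14254787],
       [-0.17546878,  0.48715509, -0.85550606],
       [-0.01970022,  0.86707694,  0.49778457]])}
top {'K': array([[363.45314914,   0.        , 256.29030983],
       [  0.        , 363.45314914, 190.0940408 ],
       [  0.        ,   0.        ,   1.        ]]), 'position': array([ 0.37436927, -0.03563565,  1.20729085]), 'attitude': array([[-0.02632344,  0.98276718, -0.18296381],
       [-0.99949605, -0.02912282, -0.0126297 ],
       [-0.01774048,  0.18253914,  0.98303852]])}
{'clock': 0.1, 'joint_positions': array([ 1.00789708e+00,  3.59390876e-01,  1.51134723e+00,  1.54338795e-05,
        1.27247946e+00, -1.15097436e-01]), 'qvel': array([-0.00083587, -0.00082018, -0.00192712, -0.00031727, -0.00095117,
       -0.00141901]), 'joint_efforts': array([-1.51564738e-03, -5.28641653e+01, -2.79354912e+01, -3.24556186e-04,
        4.81494149e-03,  1.64356857e-05]), 'ee_pos': array([0.25946117, 0.54031669, 0.23055393]), 'eef_rot': array([[-9.01399004e-01,  4.32988523e-01, -8.79594968e-04],
       [ 4.32989370e-01,  9.01397991e-01, -1.36633477e-03],
       [ 2.01257862e-04, -1.61246807e-03, -9.99998680e-01]]), 'contact_force': array([-0.19555861, -0.46362041,  0.51230904]), 'wrist_torque': array([ 0.02080153, -0.00914382,  0.02998394]), 'finger_force': 0.0, 'gripper_width': 0.9978058472012407}
```

View pics/top0.png

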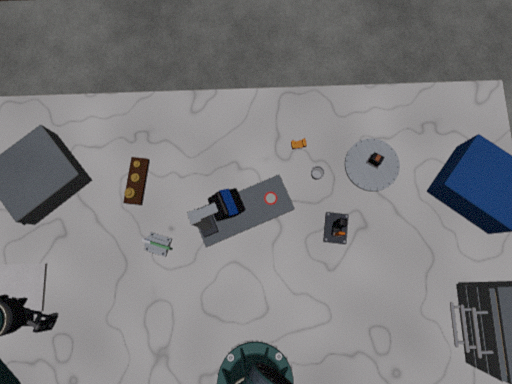

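View pics/side0.png

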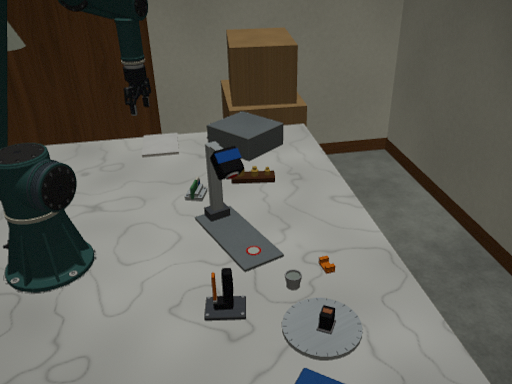

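The top view shows the reader with its red ring at (270,198), the grip at (337,228), the rack with the slide at (157,243), the weights at (136,180), the loupe at (317,173), the spacer at (299,144) and the turntable at (372,163). The side view shows the ring at (253,251), the grip at (226,300) and the rack at (197,190). Next I'll enlarge the key parts in one mosaic.

```bash
cat > h.py <<'E'
import numpy as np, cv2
from rig import manip
C={n:manip.camera_model(n) for n in("side","top")}
def ray(n,u,v):
    c=C[n];d=np.linalg.inv(c["K"])@[u,v,1.];d=c["attitude"]@(d*[1,-1,-1]);return c["position"],d/np.linalg.norm(d)
def plane(n,u,v,z):
    p,d=ray(n,u,v);return p+d*(z-p[2])/d[2]
def tri(a,b):
    """a: pixel in side, b: pixel in top -> point, gap"""
    p,d=ray("side",*a);q,e=ray("top",*b)
    s=np.linalg.lstsq(np.c_[d,-e],q-p,rcond=None)[0];A=p+s[0]*d;B=q+s[1]*e
    return (A+B)/2,np.linalg.norm(A-B)
def proj(n,P):
    c=C[n];x=c["attitude"].T@(np.asarray(P)-c["position"])*[1,-1,-1];x=c["K"]@x;return x[:2]/x[2]
def cen(im,x0,y0,x1,y1,f):
    """centroid of mask f(hsv) in a box, weighted"""
    h=cv2.cvtColor(im[y0:y1,x0:x1],cv2.COLOR_BGR2HSV).astype(int)
    m=f(h[...,0],h[...,1],h[...,2]);v,u=np.nonzero(m);return np.array([u.mean()+x0,v.mean()+y0]),len(u),m
E
cat > mos.py <<'E'
import cv2,numpy as np,sys
from h import *
def mos(name,boxes,k):
    out=[]
    ims={}
    for n,x,y in boxes:
        if n not in ims: ims[n]=manip.get_image(n)
        w=int(400/k/2);hh=int(300/k/2)
        out.append(cv2.resize(ims[n][y-hh:y+hh,x-w:x+w],(400,300),interpolation=cv2.INTER_CUBIC))
    r=[np.hstack(out[i:i+2]) for i in range(0,len(out),2)]
    cv2.imwrite(name,np.vstack(r))
E
python3 - <<'E'
from mos import *
mos("pics/m1.png",[("top",157,243),("side",197,190),("top",337,228),("side",226,296)],8)
s=cv2.imread("pics/side0.png");t=cv2.imread("pics/top0.png")
red=lambda h,S,v:((h<8)|(h>172))&(S>90)
for n,im,b in(("side",s,(235,238,270,262)),("top",t,(258,186,284,210))):
    c,k,_=cen(im,*b,red);print(n,c,k,plane(n,*c,.012))
    if n=="side":a=c
print(tri(a,c))
E
```

```text
side [253.25925926 250.22222222] 54 [ 0.56829362 -0.06679137  0.012     ]
top [270.15714286 198.        ] 70 [ 0.5687045  -0.06573388  0.012     ]
(array([ 0.56863408, -0.0657474 ,  0.01124999]), np.float64(0.00037982837307490324))
```

View pics/m1.png

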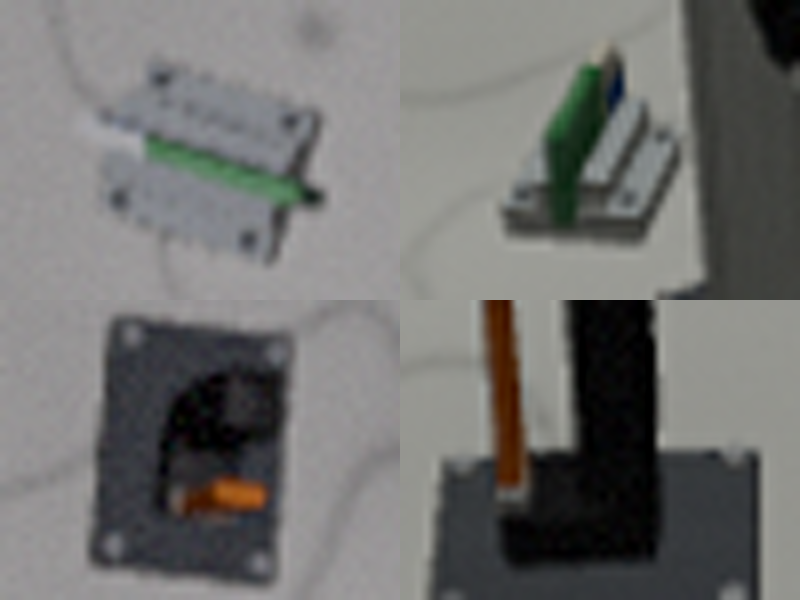

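The crops show the following:
- **Slide:** green glass towards -y and the white frosted end towards +y. The blue label faces world +x.
- **Grip:** the blade is on the -x side of the post, and the foot screws are visible.

Now to measure these.

```bash
python3 - <<'E'
from mos import *
s=manip.get_image("side");t=manip.get_image("top")
np.set_printoptions(precision=4,suppress=True)
# reader axis from long foot edge & end edge
P=[plane("top",u,v,.012) for u,v in((279,175),(295,208),(206,246))]
ring=np.array([.5686,-.0657])
for a,b in((1,2),(0,1)):
    d=P[b]-P[a];print("foot edge",P[a],np.linalg.norm(d),np.degrees(np.arctan2(d[1],d[0])))
# slide green
gr=lambda h,S,v:(h>45)&(h<85)&(S>70)
c,k,m=cen(t,140,228,180,260,gr);v,u=np.nonzero(m)
W=np.array([plane("top",a+140,b+228,.058)[:2] for a,b in zip(u,v)],np.float32)
l=cv2.fitLine(W,cv2.DIST_L2,0,.01,.01).ravel();q=(W-l[2:])@l[:2]
print("green top",c,k,l,np.degrees(np.arctan2(l[1],l[0])),q.min(),q.max(),W.mean(0))
i=[q.argmin(),q.argmax()];print("ends px",[(u[j]+140,v[j]+228) for j in i])
c2,k2,m2=cen(s,175,165,225,215,gr);v2,u2=np.nonzero(m2);print("side green px",k2)
h=cv2.convexHull(np.c_[u2+175,v2+165].astype(np.int32));print(cv2.approxPolyDP(h,1.2,True).reshape(-1,2).tolist())
bl=lambda h,S,v:(h>100)&(h<130)&(S>110)
cb,kb,_=cen(s,190,165,212,195,bl);print("label side",cb,kb,plane("side",*cb,.037))
# grip
sc=[plane("top",312+X/8,210+(Y-300)/8.333,.012) for X,Y in((132,332),(277,350),(262,564),(113,545))]
for a,b in((3,0),(2,1),(1,0),(2,3)):
    d=sc[b]-sc[a];print("screw dir",sc[a],np.linalg.norm(d),np.degrees(np.arctan2(d[1],d[0])))
orr=lambda h,S,v:(h>4)&(h<22)&(S>140)&(v>60)
co,ko,mo=cen(t,325,218,352,250,orr);v,u=np.nonzero(mo);print("orange top",co,ko,u.min()+325,u.max()+325,v.min()+218,v.max()+218)
orb=lambda h,S,v:orr(h,S,v)&(v>190)
cB,kB,_=cen(t,325,218,352,250,orb);print("bright",cB,kB,plane("top",*cB,.112))
cs,ks,ms=cen(s,200,260,222,312,orr);v,u=np.nonzero(ms);print("orange side",cs,ks,u.min()+200,u.max()+200,v.min()+260,v.max()+260)
w=v<=v.min()+2;st=(u[w].mean()+200,v.min()+260.);print("side top px",st,plane("side",*st,.112),tri(st,cB))
big=cv2.resize(s[255:315,186:266],(800,600),interpolation=cv2.INTER_CUBIC)
a=big[:,:];b=cv2.resize(t[210:246,312:360],(800,600),interpolation=cv2.INTER_CUBIC)
cv2.imwrite("pics/g2.png",np.hstack([cv2.resize(a,(400,300)),cv2.resize(b,(400,300))]))
E
```

```text
foot edge [ 0.5328 -0.1467  0.012 ] 0.3173969432226761 111.52193110501663
foot edge [ 0.6463 -0.0981  0.012 ] 0.12343911048981668 -156.79189878646588
green top [160.4474 245.0789] 38 [0.3141 0.9494 0.4215 0.285 ] 71.69284 -0.031895794 0.031823583 [0.4215 0.285 ]
ends px [(np.int64(170), np.int64(248)), (np.int64(151), np.int64(242))]
side green px 83
[[219, 168], [223, 174], [191, 198], [190, 188], [194, 181], [216, 168]]
label side [198.5 182.5] 6 [0.4399 0.332  0.037 ]
screw dir [ 0.4271 -0.243   0.012 ] 0.08420060718465897 -8.821662717273501
screw dir [ 0.4181 -0.3028  0.012 ] 0.08422618293511541 -8.21785894592965
screw dir [ 0.5015 -0.3149  0.012 ] 0.05956566536324383 81.49045966463271
screw dir [ 0.4181 -0.3028  0.012 ] 0.060453133555294906 81.4660699844458
orange top [339.9 232.9] 30 335 344 231 234
bright [nan nan] 0 [nan nan nan]
orange side [213.561  286.2805] 82 212 216 273 299
 ** On entry to DLASCL parameter number  4 had an illegal value
 ** On entry to DLASCL parameter number  4 had an illegal value
 ** On entry to DLASCL parameter number  4 had an illegal value
 ** On entry to DLASCL parameter number  4 had an illegal value
 ** On entry to DLASCL parameter number  5 had an illegal value
 ** On entry to DLASCL parameter number  4 had an illegal valueh.py:18: RuntimeWarning: Mean of empty slice.
  m=f(h[...,0],h[...,1],h[...,2]);v,u=np.nonzero(m);return np.array([u.mean()+x0,v.mean()+y0]),len(u),m
  ret = ret.dtype.type(ret / rcount)
Traceback (most recent call last):
  File "h.py", line 11, in tri
    s=np.linalg.lstsq(np.c_[d,-e],q-p,rcond=None)[0];A=p+s[0]*d;B=q+s[1]*e
      ~~~~~~~~~~~~~~~^^^^^^^^^^^^^^^^^^^^^^^^^^^^
numpy.linalg.LinAlgError: SVD did not converge in Linear Least Squares
```

```bash
python3 - <<'E'
from mos import *
s=manip.get_image("side");t=manip.get_image("top")
np.set_printoptions(precision=4,suppress=True)
orr=lambda h,S,v:(h>4)&(h<22)&(S>140)&(v>60)
# blade top: bright part in top view; mid of top rows in side view
h=cv2.cvtColor(t,cv2.COLOR_BGR2HSV)[229:237,333:347];print(h[...,2]);
co,ko,mo=cen(s,200,260,222,312,orr);v,u=np.nonzero(mo)
for r in range(v.min(),v.min()+4):print(r+260,u[v==r].min()+200,u[v==r].max()+200)
tp=(342.2,232.6)
print(plane("top",*tp,.112)); print(plane("side",213,273.,.112)); print(tri((213,273),tp))
# slide: top far point check of height with side view ; green near top corner side (190,188)
print("slide -x end top", plane("top",170.5,248.2,.058), "side top (191.5,187)",tri((191.5,187),(170.5,248.2)))
a=np.radians(71.7);o=np.array([.4265,.300]);x=np.array([np.cos(a),np.sin(a)])
for q in(-.048,.016):
  for z in(.016,.058):print(q,z,proj("side",[*(o+x*q),z]),proj("top",[*(o+x*q),z]))
a=cv2.resize(s[260:320,188:268],(800,600),interpolation=cv2.INTER_CUBIC)
b=cv2.resize(s[160:220,170:250],(800,600),interpolation=cv2.INTER_CUBIC)
c=cv2.resize(t[214:244,318:358],(800,600),interpolation=cv2.INTER_CUBIC)
d=cv2.resize(t[228:258,140:180],(800,600),interpolation=cv2.INTER_CUBIC)
cv2.imwrite("pics/g2.png",cv2.resize(np.vstack([np.hstack([a,b]),np.hstack([c,d])]),(800,600)))
E
```

```text
[[ 38  52  47  46  47  42  37  38  27  54  66  69  62  66]
 [ 29  52  44  43  35  40  40  30  39  69  67  60  60  69]
 [ 45  57  43  47  36  53  84  87  83  86  71  69  62  72]
 [ 56  74  60  59  57  90 142 146 147 143 134 125  78  70]
 [ 71  92  80  70  71  98 149 157 162 167 169 158  88  75]
 [ 78 100  70  72  67  73  93 106 129 136 141 129  65  88]
 [ 62  79  58  63  65  79  81  78  69  64  56  58  59  87]
 [ 49  53  47  66  62  76  77  77  71  66  58  62  58  82]]
273 212 213
274 212 214
275 212 214
276 212 214
[ 0.4415 -0.2748  0.112 ]
[ 0.4415 -0.2703  0.112 ]
(array([ 0.4413, -0.2741,  0.1151]), np.float64(9.004720973443545e-05))
slide -x end top [0.4109 0.2531 0.058 ] side top (191.5,187) (array([0.4123, 0.2513, 0.0652]), np.float64(0.003140303349635592))
-0.048 0.016 [192.0739 199.3777] [173.3092 248.3818]
-0.048 0.058 [190.9286 188.5343] [170.067  248.0486]
0.016 0.016 [196.922  190.2325] [154.8459 242.6533]
0.016 0.058 [195.8774 179.6367] [150.9503 242.1148]
```

View pics/g2.png

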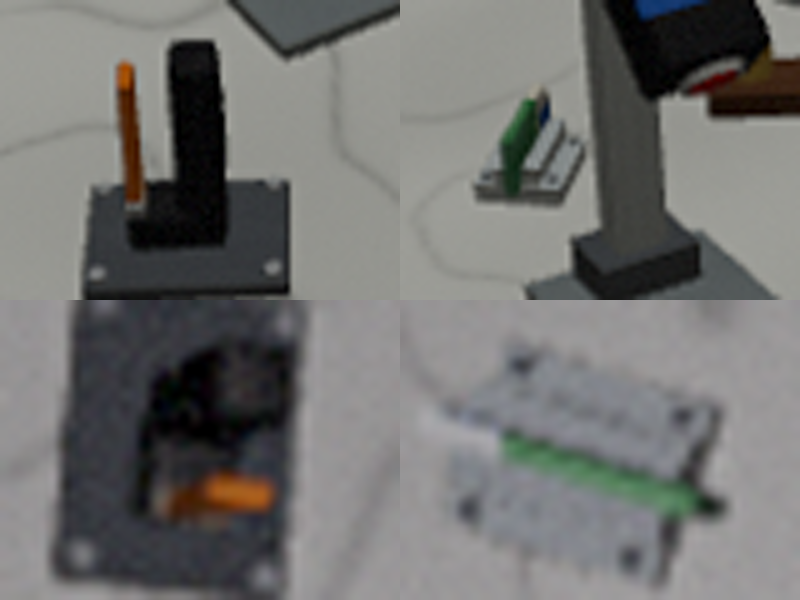

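The grip blade top is at (0.4415, -0.274, 0.112) and the slide origin at about (0.4265, 0.300). Heights from the two views agree with the text. Now a move helper.

```bash
cat > mv.py <<'E'
from h import *
from scipy.spatial.transform import Rotation as R
np.set_printoptions(precision=4,suppress=True)
def down(psi,tilt=0):
    """tool down, tool y at yaw psi deg"""
    a=np.radians(psi);y=np.array([np.cos(a),np.sin(a),0]);z=np.array([0,0,-1.]);return np.c_[np.cross(y,z),y,z]
def to(p,Rt,q=None,Rq=None):
    s=manip.get_state();q=s["ee_pos"] if q is None else q;Rq=s["eef_rot"] if Rq is None else Rq
    d=Rq.T@(np.asarray(p)-q)*1000;w=R.from_matrix(Rq.T@Rt).as_rotvec(degrees=True)
    print("d",d.round(1),"w",w.round(1),"rows",np.linalg.norm(d)/62.5,np.linalg.norm(w)/10.7)
def st():
    s=manip.get_state();print(s["clock"],s["ee_pos"],s["joint_positions"].round(2),s["contact_force"].round(1),s["gripper_width"],s["finger_force"])
E
python3 - <<'E'
from mv import *
s=manip.get_state();q=s["ee_pos"]
to(q+[.05,-.06,.17],down(64.3)); to([.45,.25,.42],down(30)); to([.50,0,.42],down(-8.5)); to([.468,-.278,.22],down(-8.5));to([.468,-.278,.085],down(-8.5))
E
```

```text
d [ -71.   -32.5 -170. ] w [-0. -0.  0.] rows 2.993325909419153 0.004604057378893671
d [-297.4 -179.8 -188.8] w [-0.   0.  34.3] rows 6.327803345806137 3.2098209568570772
d [-450.7 -383.5 -188.8] w [-0.   0.  72.8] rows 9.938285507282204 6.807951495195226
d [-542.2 -647.9   11.3] w [-0.   0.  72.8] rows 13.51856445756766 6.807951495195226
d [-542.3 -647.8  146.3] w [-0.   0.  72.8] rows 13.718181936893737 6.807951495195226
```

Emit:
{"method": "play_rows", "body": {
  "commands": [
    {"fingers": 85, "dx": -20, "dy": -10, "dz": -60},
    {"fingers": 85, "dx": -45, "dy": -20, "dz": -120},
    {"fingers": 85, "dx": -71, "dy": -33, "dz": -170},
    {"fingers": 85, "dx": -120, "dy": -60, "dz": -185, "wz": 5},
    {"fingers": 85, "dx": -170, "dy": -90, "dz": -189, "wz": 14}
  ]
}}

```text
validation failed for argument at $.co...
```

```bash
python3 - <<'E'
from mv import *
st();to([.50,0,.42],down(-8.5)); to([.468,-.278,.30],down(-8.5))
E
```

```text
0.4 [0.2597 0.5408 0.2312] [ 1.01  0.36  1.51  0.    1.27 -0.12] [-0.4  0.7 -0.9] 1.0016227745285151 0.0
d [-450.7 -383.5 -188.8] w [-0.   0.  72.8] rows 9.938285507282204 6.807951495195226
d [-542.2 -647.9  -68.7] w [-0.   0.  72.8] rows 13.562186407717402 6.807951495195226
```

Emit:
{"method": "play_rows", "body": {
  "commands": [
    {"fingers": 85, "dx": -20, "dy": -10, "dz": -60, "wx": 0, "wy": 0, "wz": 0},
    {"fingers": 85, "dx": -45, "dy": -20, "dz": -120, "wx": 0, "wy": 0, "wz": 0},
    {"fingers": 85, "dx": -71, "dy": -33, "dz": -170, "wx": 0, "wy": 0, "wz": 0},
    {"fingers": 85, "dx": -120, "dy": -60, "dz": -185, "wx": 0, "wy": 0, "wz": 5},
    {"fingers": 85, "dx": -170, "dy": -90, "dz": -189, "wx": 0, "wy": 0, "wz": 14}
  ]
}}

```text
clock: 1.02
ee_pos: [0.3753, 0.3855, 0.4223]
eef_rot: [[-0.768, 0.641, 0.003], [0.641, 0.768, 0.002], [-0.001, 0.004, -1.0]]
contact_force: [1.3, 0.9, -0.4]
gripper_width: 0.996
finger_force: 0.0
```

```bash
python3 - <<'E'
from mv import *
st();to([.50,0,.42],down(-8.5)); to([.468,-.278,.30],down(-8.5))
E
```

```text
1.025 [0.3753 0.3855 0.4223] [ 0.67  0.15  1.34 -0.    1.65 -0.2 ] [ 1.3  0.9 -0.4] 0.9964624340974427 0.0
d [-342.7 -216.1    1.8] w [ 0.2 -0.1 58.7] rows 6.4827870542898705 5.482248446461047
d [-496.1 -450.5  121.1] w [ 0.2 -0.1 58.7] rows 10.89624486340694 5.482248446461047
```

Emit:
{"method": "play_rows", "body": {
  "commands": [
    {"fingers": 85, "dx": -50, "dy": -31, "dz": 0, "wx": 0, "wy": 0, "wz": 8},
    {"fingers": 85, "dx": -100, "dy": -62, "dz": 0, "wx": 0, "wy": 0, "wz": 18},
    {"fingers": 85, "dx": -150, "dy": -94, "dz": 0, "wx": 0, "wy": 0, "wz": 28},
    {"fingers": 85, "dx": -200, "dy": -125, "dz": 0, "wx": 0, "wy": 0, "wz": 38},
    {"fingers": 85, "dx": -250, "dy": -156, "dz": 0, "wx": 0, "wy": 0, "wz": 48}
  ]
}}

```text
clock: 1.65
ee_pos: [0.4672, 0.1046, 0.4205]
eef_rot: [[-0.035, 0.999, 0.001], [0.999, 0.035, 0.0], [0.0, 0.001, -1.0]]
contact_force: [0.0, 0.4, 0.4]
gripper_width: 0.997
finger_force: 0.0
```

```bash
python3 - <<'E'
from mv import *
st(); to([.468,-.278,.30],down(-8.5))
E
```

```text
1.65 [0.4672 0.1046 0.4205] [0.08 0.05 1.45 0.   1.64 0.04] [0.  0.4 0.4] 0.9970801816255518 0.0
d [-382.4  -12.8  120.5] w [ 0.  -0.  10.5] rows 6.418480977329866 0.983169727687924
```

Emit:
{"method": "play_rows", "body": {
  "commands": [
    {"fingers": 85, "dx": -60, "dy": -2, "dz": 0, "wx": 0, "wy": 0, "wz": 3},
    {"fingers": 85, "dx": -120, "dy": -4, "dz": 0, "wx": 0, "wy": 0, "wz": 6},
    {"fingers": 85, "dx": -180, "dy": -6, "dz": 0, "wx": 0, "wy": 0, "wz": 10},
    {"fingers": 85, "dx": -240, "dy": -8, "dz": 5, "wx": 0, "wy": 0, "wz": 10.5},
    {"fingers": 85, "dx": -300, "dy": -10, "dz": 20, "wx": 0, "wy": 0, "wz": 10.5}
  ]
}}

```text
clock: 2.28
ee_pos: [0.4694, -0.196, 0.4011]
eef_rot: [[0.142, 0.99, 0.002], [0.99, -0.142, -0.001], [-0.001, 0.003, -1.0]]
contact_force: [0.9, 0.9, -0.2]
gripper_width: 0.994
finger_force: 0.0
```

```bash
python3 - <<'E'
from mv import *
st(); to([.468,-.278,.20],down(-8.5))
E
```

```text
2.275 [ 0.4694 -0.196   0.4011] [-0.53  0.11  1.43  0.    1.6  -0.39] [ 0.9  0.9 -0.2] 0.993551730780258 0.0
d [-81.2   9.7 201.2] w [0.2 0.1 0.3] rows 3.475436067590569 0.03422575761418989
```

Emit:
{"method": "play_rows", "body": {
  "commands": [
    {"fingers": 85, "dx": -40, "dy": 5, "dz": 50, "wx": 0, "wy": 0, "wz": 0},
    {"fingers": 85, "dx": -81, "dy": 10, "dz": 100, "wx": 0, "wy": 0, "wz": 0},
    {"fingers": 85, "dx": -81, "dy": 10, "dz": 160, "wx": 0, "wy": 0, "wz": 0},
    {"fingers": 85, "dx": -81, "dy": 10, "dz": 215, "wx": 0, "wy": 0, "wz": 0},
    {"fingers": 85, "dx": -81, "dy": 10, "dz": 235, "wx": 0, "wy": 0, "wz": 0}
  ]
}}

```text
clock: 2.9
ee_pos: [0.4653, -0.2739, 0.1617]
eef_rot: [[0.142, 0.99, -0.005], [0.99, -0.142, 0.004], [0.003, -0.006, -1.0]]
contact_force: [-0.0, -0.1, -0.4]
gripper_width: 0.996
finger_force: 0.0
```

```bash
python3 - <<'E'
from mv import *
from mos import mos
st(); to([.468,-.278,.085],down(-8.5))
s=manip.get_image("side")
cv2.imwrite("pics/a1.png",cv2.resize(s[225:325,165:285],(720,600),interpolation=cv2.INTER_CUBIC))
E
```

```text
2.9 [ 0.4653 -0.2739  0.1617] [-0.66  0.35  1.72 -0.    1.08 -0.52] [-0.  -0.1 -0.4] 0.9960946415294636 0.0
d [-3.9  3.7 76.6] w [-0.3 -0.2  0.3] rows 1.229249584521865 0.04454733034136704
```

View pics/a1.png

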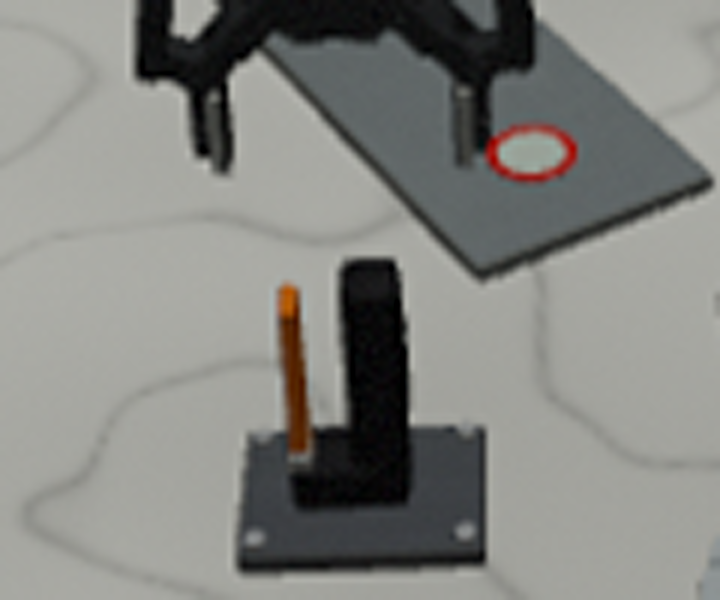

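The fingers straddle the blade (x≈288 px) and the post (x≈370 px) and are well centred, so I'll descend and squeeze.

Emit:
{"method": "play_rows", "body": {
  "commands": [
    {"fingers": 85, "dx": 0, "dy": 0, "dz": 40, "wx": 0, "wy": 0, "wz": 0},
    {"fingers": 85, "dx": 0, "dy": 0, "dz": 80, "wx": 0, "wy": 0, "wz": 0},
    {"fingers": 85, "dx": 0, "dy": 0, "dz": 80, "wx": 0, "wy": 0, "wz": 0}
  ]
}}

```text
clock: 3.32
ee_pos: [0.466, -0.2741, 0.0837]
eef_rot: [[0.142, 0.99, -0.004], [0.99, -0.142, 0.003], [0.002, -0.005, -1.0]]
contact_force: [-0.5, -0.8, 0.6]
gripper_width: 0.996
finger_force: 0.0
```

Emit:
{"method": "play_rows", "body": {
  "commands": [
    {"fingers": 45, "dx": 0, "dy": 0, "dz": 0, "wx": 0, "wy": 0, "wz": 0},
    {"fingers": 30, "dx": 0, "dy": 0, "dz": 0, "wx": 0, "wy": 0, "wz": 0},
    {"fingers": 25, "dx": 0, "dy": 0, "dz": 0, "wx": 0, "wy": 0, "wz": 0},
    {"fingers": 25, "dx": 0, "dy": 0, "dz": 0, "wx": 0, "wy": 0, "wz": 0},
    {"fingers": 25, "dx": 0, "dy": 0, "dz": 0, "wx": 0, "wy": 0, "wz": 0}
  ],
  "force": 30
}}

```text
clock: 3.95
ee_pos: [0.4657, -0.2751, 0.0872]
eef_rot: [[0.141, 0.99, -0.003], [0.99, -0.141, -0.0], [-0.001, -0.003, -1.0]]
contact_force: [-7.2, 0.2, 11.4]
gripper_width: 0.411
finger_force: 32.2
```

Emit:
{"method": "play_rows", "body": {
  "commands": [
    {"fingers": 25, "dx": 0, "dy": 0, "dz": 0, "wx": 0, "wy": 0, "wz": 0},
    {"fingers": 25, "dx": 0, "dy": 0, "dz": 0, "wx": 0, "wy": 0, "wz": 0},
    {"fingers": 25, "dx": 0, "dy": 0, "dz": 0, "wx": 0, "wy": 0, "wz": 0},
    {"fingers": 25, "dx": 0, "dy": 0, "dz": 0, "wx": 0, "wy": 0, "wz": 0}
  ]
}}

```text
clock: 4.45
ee_pos: [0.4657, -0.2751, 0.0872]
eef_rot: [[0.141, 0.99, -0.003], [0.99, -0.141, -0.0], [-0.001, -0.003, -1.0]]
contact_force: [-7.8, 0.3, 11.3]
gripper_width: 0.412
finger_force: 32.2
```

```bash
python3 - <<'E'
from mv import *
st()
s=manip.get_image("side")
cv2.imwrite("pics/a2.png",cv2.resize(s[225:325,165:285],(720,600),interpolation=cv2.INTER_CUBIC))
E
```

```text
4.45 [ 0.4657 -0.2751  0.0872] [-0.66  0.45  1.79 -0.    0.91 -0.52] [-7.8  0.3 11.3] 0.4123465531015857 32.173379310406744
```

View pics/a2.png

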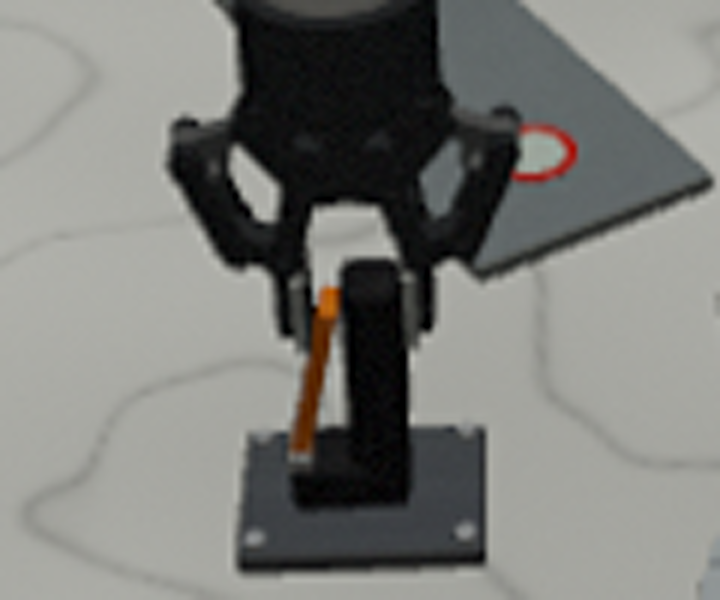

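The blade top at (328,295) is tilted right up to the post, so it is fully squeezed. I'll release it and lift off.

Emit:
{"method": "play_rows", "body": {
  "commands": [
    {"fingers": 85, "dx": 0, "dy": 0, "dz": 0, "wx": 0, "wy": 0, "wz": 0},
    {"fingers": 85, "dx": 0, "dy": 0, "dz": 0, "wx": 0, "wy": 0, "wz": 0},
    {"fingers": 85, "dx": 0, "dy": 0, "dz": 0, "wx": 0, "wy": 0, "wz": 0},
    {"fingers": 85, "dx": 0, "dy": 0, "dz": 0, "wx": 0, "wy": 0, "wz": 0},
    {"fingers": 85, "dx": 0, "dy": 0, "dz": 0, "wx": 0, "wy": 0, "wz": 0}
  ]
}}

```text
clock: 5.12
ee_pos: [0.4681, -0.2756, 0.0856]
eef_rot: [[0.142, 0.99, 0.001], [0.99, -0.142, -0.001], [-0.0, 0.001, -1.0]]
contact_force: [0.4, 0.0, -0.4]
gripper_width: 0.997
finger_force: 0.0
```

Emit:
{"method": "play_rows", "body": {
  "commands": [
    {"fingers": 85, "dx": 0, "dy": 0, "dz": -60, "wx": 0, "wy": 0, "wz": 0},
    {"fingers": 85, "dx": 0, "dy": 0, "dz": -120, "wx": 0, "wy": 0, "wz": 0},
    {"fingers": 85, "dx": 0, "dy": 0, "dz": -180, "wx": 0, "wy": 0, "wz": 0},
    {"fingers": 85, "dx": 0, "dy": 0, "dz": -240, "wx": 0, "wy": 0, "wz": 0},
    {"fingers": 85, "dx": 20, "dy": 0, "dz": -300, "wx": 0, "wy": 0, "wz": 0}
  ]
}}

```text
clock: 5.75
ee_pos: [0.4703, -0.2563, 0.3868]
eef_rot: [[0.143, 0.99, 0.001], [0.99, -0.143, -0.001], [-0.001, 0.001, -1.0]]
contact_force: [0.7, -0.1, 0.2]
gripper_width: 0.999
finger_force: 0.0
```

```bash
python3 - <<'E'
from mv import *
st()
s=manip.get_image("side")
orr=lambda h,S,v:(h>4)&(h<22)&(S>140)&(v>60)
co,ko,mo=cen(s,200,260,222,312,orr);v,u=np.nonzero(mo);print(v.min()+260,u[v<=v.min()+2].mean()+200)
a=np.radians(71.7);o=np.array([.4265,.300]);x=np.array([np.cos(a),np.sin(a)])
print(o+x*-.012)
to([.47,.10,.42],down(-15)); to([*(o+x*-.012),.42],down(-18.3))
E
```

```text
5.75 [ 0.4703 -0.2563  0.3868] [-0.63  0.16  1.41 -0.    1.57 -0.48] [ 0.7 -0.1  0.2] 0.9985617870958595 0.0
273 212.875
[0.4227 0.2886]
d [351.1 -53.3 -26.7] w [0.7 0.2 6.9] rows 5.698246651721268 0.6445791121537712
d [ 531.1 -126.8  -28.4] w [ 0.7  0.2 10.2] rows 8.748506548686253 0.9517673444003953
```

Emit:
{"method": "play_rows", "body": {
  "commands": [
    {"fingers": 85, "dx": 60, "dy": -10, "dz": -10, "wx": 0, "wy": 0, "wz": 2},
    {"fingers": 85, "dx": 120, "dy": -20, "dz": -20, "wx": 0, "wy": 0, "wz": 4},
    {"fingers": 85, "dx": 180, "dy": -30, "dz": -27, "wx": 0, "wy": 0, "wz": 6},
    {"fingers": 85, "dx": 240, "dy": -40, "dz": -27, "wx": 0, "wy": 0, "wz": 8},
    {"fingers": 85, "dx": 300, "dy": -50, "dz": -27, "wx": 0, "wy": 0, "wz": 10}
  ]
}}

```text
clock: 6.42
ee_pos: [0.4633, 0.0502, 0.4116]
eef_rot: [[0.313, 0.95, 0.001], [0.95, -0.313, 0.0], [0.0, 0.001, -1.0]]
contact_force: [2.3, 0.4, 0.3]
gripper_width: 0.991
finger_force: 0.0
```

Emit:
{"method": "play_rows", "body": {
  "commands": [
    {"fingers": 85, "dx": 60, "dy": -5, "dz": 0, "wx": 0, "wy": 0, "wz": 0},
    {"fingers": 85, "dx": 120, "dy": -10, "dz": 0, "wx": 0, "wy": 0, "wz": 0},
    {"fingers": 70, "dx": 180, "dy": -20, "dz": 0, "wx": 0, "wy": 0, "wz": 0},
    {"fingers": 60, "dx": 215, "dy": -30, "dz": 30, "wx": 0, "wy": 0, "wz": 0},
    {"fingers": 50, "dx": 225, "dy": -36, "dz": 80, "wx": 0, "wy": 0, "wz": 0}
  ]
}}

```text
clock: 7.05
ee_pos: [0.5007, 0.2765, 0.3318]
eef_rot: [[0.309, 0.951, 0.004], [0.951, -0.309, 0.002], [0.003, 0.003, -1.0]]
contact_force: [0.6, 0.2, -1.0]
gripper_width: 0.592
finger_force: 0.0
```

```bash
python3 - <<'E'
from mv import *
st()
to([.4227,.2886,.12],down(-18.3))
E
```

```text
7.05 [0.5007 0.2765 0.3318] [0.38 0.24 1.43 0.   1.46 0.7 ] [ 0.6  0.2 -1. ] 0.5919657712718783 0.0
d [-13.3 -78.6 211.5] w [ 0.2 -0.2  0.3] rows 3.6161572798855297 0.038090457621933214
```

Emit:
{"method": "play_rows", "body": {
  "commands": [
    {"fingers": 40, "dx": -7, "dy": -40, "dz": 40, "wx": 0, "wy": 0, "wz": 0},
    {"fingers": 40, "dx": -13, "dy": -79, "dz": 90, "wx": 0, "wy": 0, "wz": 0},
    {"fingers": 40, "dx": -13, "dy": -79, "dz": 150, "wx": 0, "wy": 0, "wz": 0},
    {"fingers": 40, "dx": -13, "dy": -79, "dz": 210, "wx": 0, "wy": 0, "wz": 0},
    {"fingers": 40, "dx": -13, "dy": -79, "dz": 225, "wx": 0, "wy": 0, "wz": 0}
  ]
}}

```text
clock: 7.68
ee_pos: [0.4174, 0.2843, 0.1035]
eef_rot: [[0.311, 0.95, -0.006], [0.95, -0.311, -0.003], [-0.005, -0.005, -1.0]]
contact_force: [-0.1, -0.0, 0.7]
gripper_width: 0.471
finger_force: 0.0
```

```bash
python3 - <<'E'
from mv import *
s=manip.get_image("side");t=manip.get_image("top")
st()
to([.4227,.2886,.033],down(-18.3))
a=cv2.resize(s[130:220,150:240],(400,400),interpolation=cv2.INTER_CUBIC)
b=cv2.resize(t[220:265,135:180],(400,400),interpolation=cv2.INTER_CUBIC)
cv2.imwrite("pics/a3.png",np.hstack([a,b]))
E
```

```text
7.775 [0.4196 0.2852 0.1057] [ 0.46  0.39  1.84 -0.    0.91  0.78] [0.2 0.3 0.6] 0.47078750839464817 0.0
d [ 4.4  2.  72.6] w [-0.1  0.1  0.1] rows 1.1649039143328324 0.02107595999384923
```

View pics/a3.png

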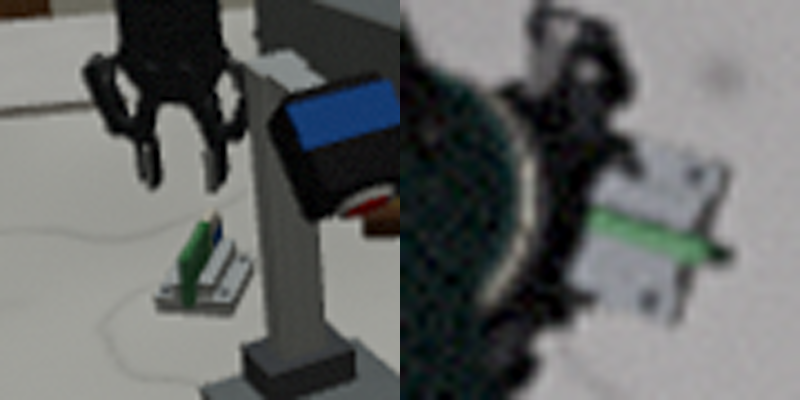

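The open fingertips straddle the green glass, centred above it in both views. Descending.

Emit:
{"method": "play_rows", "body": {
  "commands": [
    {"fingers": 40, "dx": 0, "dy": 0, "dz": 30, "wx": 0, "wy": 0, "wz": 0},
    {"fingers": 40, "dx": 0, "dy": 0, "dz": 55, "wx": 0, "wy": 0, "wz": 0},
    {"fingers": 40, "dx": 0, "dy": 0, "dz": 71, "wx": 0, "wy": 0, "wz": 0},
    {"fingers": 40, "dx": 0, "dy": 0, "dz": 71, "wx": 0, "wy": 0, "wz": 0}
  ]
}}

```text
clock: 8.28
ee_pos: [0.4217, 0.2862, 0.0368]
eef_rot: [[0.312, 0.95, 0.002], [0.95, -0.312, 0.001], [0.001, 0.001, -1.0]]
contact_force: [0.2, 0.6, -0.6]
gripper_width: 0.47
finger_force: 0.0
```

Emit:
{"method": "play_rows", "body": {
  "commands": [
    {"fingers": 15, "dx": 0, "dy": 0, "dz": 0, "wx": 0, "wy": 0, "wz": 0},
    {"fingers": 5, "dx": 0, "dy": 0, "dz": 0, "wx": 0, "wy": 0, "wz": 0},
    {"fingers": 2, "dx": 0, "dy": 0, "dz": 0, "wx": 0, "wy": 0, "wz": 0},
    {"fingers": 2, "dx": 0, "dy": 0, "dz": 0, "wx": 0, "wy": 0, "wz": 0},
    {"fingers": 2, "dx": 0, "dy": 0, "dz": 0, "wx": 0, "wy": 0, "wz": 0}
  ],
  "force": 40
}}

```text
clock: 8.9
ee_pos: [0.4202, 0.2865, 0.037]
eef_rot: [[0.312, 0.95, 0.001], [0.95, -0.312, 0.002], [0.002, -0.0, -1.0]]
contact_force: [-3.4, 3.7, 6.9]
gripper_width: 0.083
finger_force: 40.9
```

The pads hold only the top 21 mm of the glass, so I'll re-grip a few mm lower.

Emit:
{"method": "play_rows", "body": {
  "commands": [
    {"fingers": 20, "dx": 0, "dy": 0, "dz": 0, "wx": 0, "wy": 0, "wz": 0},
    {"fingers": 20, "dx": 0, "dy": 1, "dz": 3, "wx": 0, "wy": 0, "wz": 0},
    {"fingers": 20, "dx": 0, "dy": 1, "dz": 4, "wx": 0, "wy": 0, "wz": 0},
    {"fingers": 20, "dx": 0, "dy": 1, "dz": 4, "wx": 0, "wy": 0, "wz": 0}
  ]
}}

```text
clock: 9.4
ee_pos: [0.4212, 0.2851, 0.0313]
eef_rot: [[0.312, 0.95, -0.0], [0.95, -0.312, -0.0], [-0.0, -0.0, -1.0]]
contact_force: [0.0, 0.2, -0.5]
gripper_width: 0.234
finger_force: 0.0
```

Emit:
{"method": "play_rows", "body": {
  "commands": [
    {"fingers": 5, "dx": 0, "dy": 0, "dz": 0, "wx": 0, "wy": 0, "wz": 0},
    {"fingers": 2, "dx": 0, "dy": 0, "dz": 0, "wx": 0, "wy": 0, "wz": 0},
    {"fingers": 2, "dx": 0, "dy": 0, "dz": 0, "wx": 0, "wy": 0, "wz": 0},
    {"fingers": 2, "dx": 0, "dy": 0, "dz": 0, "wx": 0, "wy": 0, "wz": 0}
  ],
  "force": 70
}}

```text
clock: 9.9
ee_pos: [0.4196, 0.2856, 0.0316]
eef_rot: [[0.313, 0.95, -0.003], [0.95, -0.313, 0.0], [-0.001, -0.003, -1.0]]
contact_force: [-3.7, 3.4, 3.1]
gripper_width: 0.081
finger_force: 68.6
```

Emit:
{"method": "play_rows", "body": {
  "commands": [
    {"fingers": 2, "dx": 0, "dy": 0, "dz": -15, "wx": 0, "wy": 0, "wz": 0},
    {"fingers": 2, "dx": 0, "dy": 0, "dz": -35, "wx": 0, "wy": 0, "wz": 0},
    {"fingers": 2, "dx": 0, "dy": 0, "dz": -75, "wx": 0, "wy": 0, "wz": 0},
    {"fingers": 2, "dx": 0, "dy": 0, "dz": -130, "wx": 0, "wy": 0, "wz": 0},
    {"fingers": 2, "dx": 0, "dy": 0, "dz": -190, "wx": 0, "wy": 0, "wz": 0}
  ]
}}

```text
clock: 10.52
ee_pos: [0.421, 0.2848, 0.2238]
eef_rot: [[0.312, 0.95, 0.0], [0.95, -0.312, -0.001], [-0.0, 0.0, -1.0]]
contact_force: [0.9, 0.6, -1.2]
gripper_width: 0.077
finger_force: 68.6
```

```bash
python3 - <<'E'
from mv import *
st()
# final pose: slide frame
a=np.radians(112.5);r=np.array([np.cos(a),np.sin(a),0]);up=np.array([0,0,1.]);k=.5**.5
y=-(r+up)*k; z=(-r+up)*k; x=np.cross(y,z); S=np.c_[x,y,z]
# tool in slide: z_t=-z_s, y_t=-y_s, x_t=y_t x z_t = x_s
T=S@np.diag([1,-1,-1.])
focus=np.array([.5686,-.0657,.1])
# grasp point in slide frame (g): TCP = g + .019*toolz
g=np.array([-.013,0,.036]); tcp_s=g+[0,0,-.019]; lab=np.array([.032,-.004,.021])
P=focus+S@(tcp_s-lab);print("final tcp",P,"z tool",T[:,2]);print(T)
to([.40,.15,.45],down(30)); to(P,T); to(P-.12*T[:,2]+[0,0,.05],T)
E
```

```text
10.525 [0.421  0.2848 0.2238] [ 0.46  0.23  1.71 -0.    1.19  0.78] [ 0.9  0.6 -1.2] 0.07692297863474426 68.5642683506012
final tcp [ 0.6102 -0.0485  0.0943] z tool [-0.2706  0.6533 -0.7071]
[[-0.9239 -0.2706 -0.2706]
 [-0.3827  0.6533  0.6533]
 [ 0.      0.7071 -0.7071]]
d [-134.7   22.1 -226.2] w [ -0.    0.  -48.2] rows 4.227018145713073 4.5009810965387
d [-257.6  283.6  129.6] w [ -23.3   50.8 -122.5] rows 6.472085205041783 12.583651173881437
d [-322.1  339.    -5.2] w [ -23.3   50.8 -122.5] rows 7.481568981620305 12.583651173881437
```

Lifted, with the grip holding. Next I'll raise it, carry it over the reader and yaw with the tool pointing down.

Emit:
{"method": "play_rows", "body": {
  "commands": [
    {"fingers": 2, "dx": 0, "dy": 0, "dz": -60, "wx": 0, "wy": 0, "wz": 0},
    {"fingers": 2, "dx": 0, "dy": 0, "dz": -120, "wx": 0, "wy": 0, "wz": -10},
    {"fingers": 2, "dx": 0, "dy": 5, "dz": -180, "wx": 0, "wy": 0, "wz": -20},
    {"fingers": 2, "dx": -30, "dy": 15, "dz": -220, "wx": 0, "wy": 0, "wz": -30},
    {"fingers": 2, "dx": -80, "dy": 30, "dz": -226, "wx": 0, "wy": 0, "wz": -40}
  ]
}}

```text
clock: 11.15
ee_pos: [0.4261, 0.2002, 0.4519]
eef_rot: [[-0.378, 0.926, 0.008], [0.926, 0.378, 0.002], [-0.001, 0.008, -1.0]]
contact_force: [0.2, -1.0, -0.9]
gripper_width: 0.085
finger_force: 68.5
```

```bash
cat >> mv.py <<'E'
a_=np.radians(112.5);r_=np.array([np.cos(a_),np.sin(a_),0]);u_=np.array([0,0,1.])
def fin(tilt=45,g=(-.013,0,.036)):
    t=np.radians(tilt);y=-(r_*np.cos(t)+u_*np.sin(t));z=-r_*np.sin(t)+u_*np.cos(t);S=np.c_[np.cross(y,z),y,z]
    return np.array([.5686,-.0657,.1])+S@(np.array(g)+[0,0,-.019]-[.032,-.004,.021]),S@np.diag([1,-1,-1.])
E
python3 - <<'E'
from mv import *
st(); to([.55,-.05,.45],down(70)); to([.62,-.1,.40],down(112.5))
E
```

```text
11.15 [0.4261 0.2002 0.4519] [ 0.29  0.03  1.41 -0.    1.7  -0.1 ] [ 0.2 -1.  -0.9] 0.08486247973998645 68.54330778121948
d [-278.5   19.9    2.4] w [  0.4   0.2 -47.8] rows 4.466884839134667 4.463754911520149
d [-351.2   65.4   52.8] w [  0.3   0.4 -90.3] rows 5.777568304023915 8.43561617090228
```

Emit:
{"method": "play_rows", "body": {
  "commands": [
    {"fingers": 2, "dx": -56, "dy": 4, "dz": 0, "wx": 0, "wy": 0, "wz": -10},
    {"fingers": 2, "dx": -112, "dy": 8, "dz": 0, "wx": 0, "wy": 0, "wz": -20},
    {"fingers": 2, "dx": -168, "dy": 12, "dz": 0, "wx": 0, "wy": 0, "wz": -30},
    {"fingers": 2, "dx": -224, "dy": 16, "dz": 0, "wx": 0, "wy": 0, "wz": -40},
    {"fingers": 2, "dx": -279, "dy": 20, "dz": 0, "wx": 0, "wy": 0, "wz": -48}
  ]
}}

```text
clock: 11.78
ee_pos: [0.5471, -0.0534, 0.4486]
eef_rot: [[-0.94, 0.341, 0.001], [0.341, 0.94, -0.001], [-0.001, -0.0, -1.0]]
contact_force: [1.2, 0.7, -0.8]
gripper_width: 0.081
finger_force: 68.5
```

```bash
python3 - <<'E'
from mv import *
st(); to([.62,-.12,.38],down(112.5)); P,T=fin(20);to([.63,-.12,.38],T);P,T=fin(45);print(P);to(P-.12*T[:,2]+[0,0,.15],T)
E
```

```text
11.775 [ 0.5471 -0.0534  0.4486] [-0.22  0.16  1.26 -0.    1.72 -1.45] [ 1.2  0.7 -0.8] 0.08051770813172902 68.54056477546692
d [-91.2 -37.8  68.7] w [ -0.    0.1 -42.4] rows 1.9243272402434903 3.96427848624011
d [-100.6  -34.4   68.7] w [-19.1   7.5 -42. ] rows 2.025367390976975 4.365710043988127
[ 0.6102 -0.0485  0.0943]
d [-114.8  -36.5  119.5] w [-42.9  16.7 -40.2] rows 2.7150267498943 5.7100832623966316
```

Emit:
{"method": "play_rows", "body": {
  "commands": [
    {"fingers": 2, "dx": -23, "dy": -9, "dz": 15, "wx": 0, "wy": 0, "wz": -10},
    {"fingers": 2, "dx": -46, "dy": -19, "dz": 30, "wx": 0, "wy": 0, "wz": -20},
    {"fingers": 2, "dx": -69, "dy": -28, "dz": 45, "wx": 0, "wy": 0, "wz": -30},
    {"fingers": 2, "dx": -91, "dy": -38, "dz": 60, "wx": 0, "wy": 0, "wz": -40},
    {"fingers": 2, "dx": -100, "dy": -38, "dz": 69, "wx": -3, "wy": 1, "wz": -42}
  ]
}}

```text
clock: 12.4
ee_pos: [0.6276, -0.1221, 0.3785]
eef_rot: [[-0.928, -0.373, -0.018], [-0.374, 0.926, 0.051], [-0.002, 0.055, -0.999]]
contact_force: [-0.3, 0.8, -1.2]
gripper_width: 0.081
finger_force: 68.5
```

```bash
python3 - <<'E'
from mv import *
st(); P,T=fin(45);to(P-.12*T[:,2]+[0,0,.15],T)
E
```

```text
12.4 [ 0.6276 -0.1221  0.3785] [-0.33  0.35  1.17  0.04  1.65 -2.28] [-0.3  0.8 -1.2] 0.08072421478077034 68.5278868675232
d [-12.1 -12.8  48.7] w [-41.9   0.3  -0.5] rows 0.8288624653136107 3.9139192847490123
```

Emit:
{"method": "play_rows", "body": {
  "commands": [
    {"fingers": 2, "dx": 0, "dy": 0, "dz": 0, "wx": -10, "wy": 0, "wz": 0},
    {"fingers": 2, "dx": -3, "dy": -3, "dz": 12, "wx": -20, "wy": 0, "wz": 0},
    {"fingers": 2, "dx": -6, "dy": -6, "dz": 25, "wx": -30, "wy": 0, "wz": 0},
    {"fingers": 2, "dx": -12, "dy": -13, "dz": 40, "wx": -40, "wy": 0, "wz": 0},
    {"fingers": 2, "dx": -12, "dy": -13, "dz": 49, "wx": -42, "wy": 0, "wz": -0.5}
  ]
}}

```text
clock: 13.02
ee_pos: [0.6425, -0.129, 0.3249]
eef_rot: [[-0.927, -0.265, -0.267], [-0.376, 0.65, 0.66], [-0.002, 0.712, -0.702]]
contact_force: [-0.1, -0.0, -0.9]
gripper_width: 0.077
finger_force: 68.7
```

```bash
python3 - <<'E'
from mv import *
st(); P,T=fin(45);to(P-.12*T[:,2]+[0,0,.15],T);to(P,T)
E
```

```text
13.025 [ 0.6425 -0.129   0.3249] [-0.55  0.72  0.91  0.52  2.13 -2.37] [-0.1 -0.  -0.9] 0.07697299286332251 68.66024136543274
d [-1.   4.4 -1.6] w [ 0.4  0.4 -0.2] rows 0.07690447832043672 0.053054205654555736
d [   0.  -103.2  223.7] w [ 0.4  0.4 -0.2] rows 3.9416085140369153 0.053054205654555736
```

Emit:
{"method": "play_rows", "body": {
  "commands": [
    {"fingers": 2, "dx": 0, "dy": -25, "dz": 55, "wx": 0, "wy": 0, "wz": 0},
    {"fingers": 2, "dx": 0, "dy": -50, "dz": 110, "wx": 0, "wy": 0, "wz": 0},
    {"fingers": 2, "dx": 0, "dy": -75, "dz": 160, "wx": 0, "wy": 0, "wz": 0},
    {"fingers": 2, "dx": 0, "dy": -92, "dz": 200, "wx": 0, "wy": 0, "wz": 0},
    {"fingers": 2, "dx": 0, "dy": -100, "dz": 218, "wx": 0, "wy": 0, "wz": 0}
  ]
}}

```text
clock: 13.65
ee_pos: [0.6112, -0.0472, 0.1039]
eef_rot: [[-0.925, -0.272, -0.266], [-0.381, 0.652, 0.656], [-0.005, 0.708, -0.707]]
contact_force: [0.5, 0.8, 0.4]
gripper_width: 0.072
finger_force: 68.6
```

Emit:
{"method": "play_rows", "body": {
  "commands": [
    {"fingers": 2, "dx": 0, "dy": 0, "dz": 0, "wx": 0, "wy": 0, "wz": 0},
    {"fingers": 2, "dx": 0, "dy": 0, "dz": 0, "wx": 0, "wy": 0, "wz": 0}
  ]
}}

```text
clock: 13.9
ee_pos: [0.6138, -0.0496, 0.1062]
eef_rot: [[-0.926, -0.274, -0.262], [-0.379, 0.653, 0.656], [-0.009, 0.706, -0.708]]
contact_force: [-0.8, -0.9, -1.1]
gripper_width: 0.079
finger_force: 68.6
```

```bash
python3 - <<'E'
from mv import *
s=manip.get_image("side");t=manip.get_image("top")
st(); P,T=fin(45);to(P,T)
F=[.5686,-.0657,.1];print(proj("side",F),proj("top",F))
bl=lambda h,S,v:(h>100)&(h<130)&(S>110)
for n,im in(("side",s),("top",t)):
    x,y=proj(n,F).astype(int)
    try:
        c,k,_=cen(im,x-18,y-14,x+18,y+14,bl);print(n,c,k)
    except Exception as e:print(e)
a=cv2.resize(s[180:280,190:290],(400,400),interpolation=cv2.INTER_CUBIC)
b=cv2.resize(t[160:230,240:310],(400,400),interpolation=cv2.INTER_CUBIC)
cv2.imwrite("pics/a4.png",np.hstack([a,b]))
E
```

```text
14.0 [ 0.6137 -0.0498  0.1059] [-0.48  0.82  1.27  0.48  1.68 -2.55] [-0.8  0.2 -1. ] 0.08138595802692576 68.62668514251709
d [ 2.8 -6.3 10. ] w [-0.1  0.5  0.1] rows 0.19503935375088632 0.053269755657124565
[252.4601 224.2173] [270.7099 193.4466]
side [nan nan] 0
top [nan nan] 0h.py:18: RuntimeWarning: Mean of empty slice.
  m=f(h[...,0],h[...,1],h[...,2]);v,u=np.nonzero(m);return np.array([u.mean()+x0,v.mean()+y0]),len(u),m
  ret = ret.dtype.type(ret / rcount)
```

View pics/a4.png

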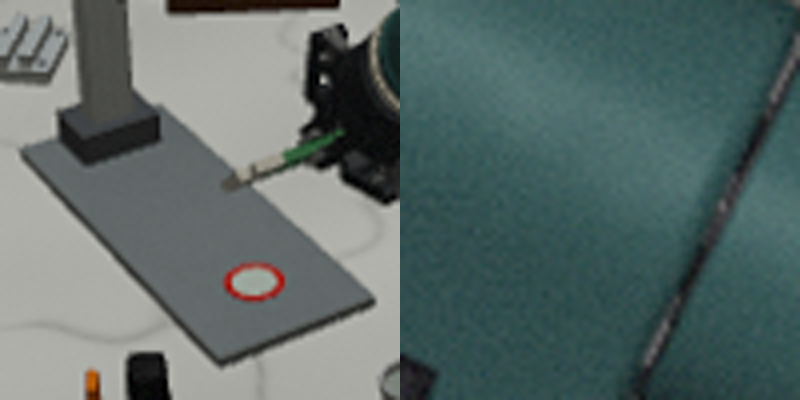

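The side view shows the slide almost edge-on, as predicted for the 45° tip. Its frosted end is at about (256,222) px, and the focus projects to (252,224). One last small correction, then settle.

Emit:
{"method": "play_rows", "body": {
  "commands": [
    {"fingers": 2, "dx": 2, "dy": -4, "dz": 6, "wx": 0, "wy": 0, "wz": 0},
    {"fingers": 2, "dx": 2, "dy": -4, "dz": 7, "wx": 0, "wy": 0, "wz": 0},
    {"fingers": 2, "dx": 2, "dy": -4, "dz": 7, "wx": 0, "wy": 0, "wz": 0},
    {"fingers": 2, "dx": 2, "dy": -4, "dz": 7, "wx": 0, "wy": 0, "wz": 0},
    {"fingers": 2, "dx": 2, "dy": -4, "dz": 7, "wx": 0, "wy": 0, "wz": 0}
  ]
}}

```text
clock: 14.62
ee_pos: [0.6097, -0.0475, 0.0965]
eef_rot: [[-0.926, -0.271, -0.264], [-0.378, 0.652, 0.657], [-0.006, 0.708, -0.706]]
contact_force: [0.4, -0.0, -1.4]
gripper_width: 0.081
finger_force: 68.6
```

```bash
python3 - <<'E'
from mv import *
s=manip.get_image("side")
st(); P,T=fin(45);to(P,T)
q=manip.get_state();S=q["eef_rot"]@np.diag([1,-1,-1.])
o=q["ee_pos"]-S@np.array([-.013,0,.017])
print("label",o+S@[.032,-.004,.021],"n",-S[:,1])
for x in(16,48):
  for z in(0,42):print(x,z,proj("side",o+S@[x/1000,-.004,z/1000]),proj("side",o+S@[x/1000,.004,z/1000]))
cv2.imwrite("pics/a5.png",cv2.resize(s[200:245,235:295],(800,600),interpolation=cv2.INTER_CUBIC))
E
```

```text
14.675 [ 0.6097 -0.0475  0.0965] [-0.48  0.83  1.29  0.48  1.67 -2.56] [ 0.1  0.2 -1.2] 0.07793393120878588 68.62578392028809
d [-0.  -2.3  0.7] w [0.1 0.4 0.1] rows 0.03819333629957079 0.04075306556503231
label [ 0.5681 -0.0645  0.1019] n [-0.2711  0.652   0.7081]
16 0 [254.4293 223.681 ] [255.5458 226.2728]
16 42 [259.8111 219.5692] [260.965  222.2306]
48 0 [244.6861 227.2633] [245.805  229.8873]
48 42 [249.8483 223.2081] [251.0048 225.9035]
```

View pics/a5.png

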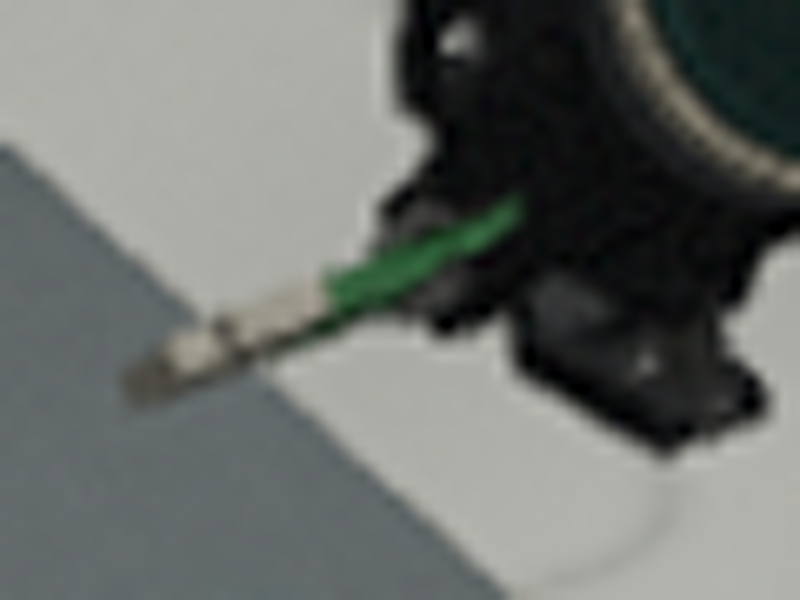

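The slide's frosted boundary at (259,222) and its tip at (245,229) match the prediction to about a pixel. Label centre is about 2 mm from the focus, so I'm handing in.

```bash
python3 -c "
from rig import manip
print(manip.sign_off())"
```

```text
the job is handed in; nothing more can be done
None
```

I squeezed and released the trigger, then lifted the slide from its rack. It was handed in at about 15 s, held by the clear glass, with the label about 2 mm from the focus and tipped 45° by my own measurement; the judge returned no verdict.

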